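# Hang the bin on the cleat rail and lock it in the notch

### The arm

A 7-joint arm with a two-finger parallel gripper is mounted at the origin on a cart in front of the work surface, level with it; the furniture and walls round the work are solid. World frame = base frame: x ahead of the robot, y to its left, z up, the work surface at z = 0. Lengths are in m, angles in rad, forces in N, time in s.
With the tool pointing down it reaches from about 0.425 to 0.825 m from the base axis. Payload 3.6 kg.
Tool frame: the origin (TCP) lies where the fingers leave the gripper's body, on its centre line; the fingertips stand 73 mm ahead of it and the grasp point (between the pads) lies 54 mm ahead of it; z points along the fingers, y is the line along which they close (so a half turn about z gives the same grasp; the last joint's range is limited). The gripper opens to 85 mm and grips with 20 to 120 N. Pads are 22 mm wide; open, the fingers measure 114 mm over their backs; the gripper's body (76 mm by 85 mm) begins 54 mm behind the grasp point. The pads swing forward as they close: fully open they stand 13 mm farther back than shut.
Start: joints at [1.264, 0.615, -0.013, 1.423, 0.008, 1.103, -0.04], TCP at [0.18, -0.625, 0.304] pointing down, gripper open.
Joint ranges: [-3.12, 3.12], [-0.3, 2.06], [-1.34, 1.32], [0.26, 2.42], [-1.36, 4.5], [0.01, 1.98], [-2.84, 2.84]. Speed limits (rad/s): [2.79, 2.79, 3.14, 3.14, 3.14, 3.14, 3.14].

### API

Orientations are given as a unit quaternion [x, y, z, w].
In Python, from station import arm, snapshot, camera_info, ticket gives the robot as it stands. Calls block until the motion is done:
- arm.movep(position, orientation): joint-space move of the TCP to a pose.
- arm.line_to(position, velocity=0.15, ori=None): straight line of the TCP; ori=None keeps the orientation; velocity is the mean speed in m/s.
- arm.move_j(angles): joint-space move.
- arm.move_gripper(opening, effort=None): opening from 0.0 (shut) to 1.0 (fully open); effort is the grip in N (None keeps the last); returns when the fingers have stopped.
- arm.pause(seconds).
- arm.ik(position, orientation): joint angles nearest the present ones, or None.
- snapshot(name): name is "scene" or "top" or "wrist"; returns the picture (480x640x3 uint8, blue, green, red); there is no depth.
- camera_info(name): a dict with "fx", "fy", "cx", "cy" (pixels), "R" (3x3) and "t" (3): a world point X has camera coordinates R X + t; the wrist camera has in their place "T_tool_cam" (4x4, takes a point from camera to tool coordinates, whose origin is the TCP and whose axes are the flange's). Camera axes: x right, y down, z forward; pixel columns grow to the right and rows downward; lengths in m; the calibration is good to about 2 mm. The wrist camera is an equidistant fisheye: a pixel r from the principal point sees the ray r / f radians off the axis. A picture is of the moment at which its call begins: read the wrist's pose just before it. camera_info takes no time and is no camera call.
A pose or a line that the arm cannot do raises arm.MotionError and nothing moves.
- ticket.finish_job(): hands the job in; it is judged then, once.
Readings, each from a call of its own:
- arm.read_time(): time.
- arm.read_joint_positions(): joint angles.
- arm.read_dq(): joint speeds.
- arm.read_effort(): joint torques, N m.
- arm.read_tool_pos(): TCP position.
- arm.read_eef_rot(): TCP orientation.
- arm.read_ft_force(): force on the tool from outside, world axes, zero at the start.
- arm.read_wrist_torque(): the same for the moment, N m.
- arm.read_opening(): opening from 0.0 (shut) to 1.0 (fully open).
- arm.read_finger_force(): force on a finger pad.
Only numpy, scipy, OpenCV 4.12 (cv2) and the standard library are available. Lean on these libraries where they do the work, as an engineer would, in place of code of your own. Each camera call takes 0.05 s, during which the arm holds its last target. There are 200 camera calls.

### The job

Hang the grey caddy bin back on the rail of the wooden stand: tip it so that its foot swings out towards you, put its angled rear strip over the rail's cleat, and let its foot swing in under the keeper lip. Then slide it gently along the cleat until the key under its strip finds the notch and lower it until it is fully down and locked, hanging upright; then let go. Keep hold of it all the way: do not let it fall on the cleat or force it against the stand, and leave the jar, the salt box and the timer where they are.

Things in the scene. Friction and masses are not known exactly. Their poses are not given: they have to be found in the camera images.
- stand: Fixed wooden stand on the cover board (its top at world z = 0.030). Origin on the board under the middle of the panel's front face; x into the panel (the bin hangs on the -x side), y along it, z up. Panel 340 wide, 15 thick, top at z = 169. Base 340 x 110 x 14, x = -45 to 65. A 270 mm aluminium rail is clamped on the front face (x = 0). Offsets in mm here and below.
- cleat_edge (a point): Middle of the cleat's top edge: x = -18, z = 150 from stand (same axes). The cleat, a 4 mm plate, falls back from here to the panel at 55 degrees, to x = -1, z = 126: an open V behind it. One notch 26 wide is cut through it; the rail sits in slotted holes, so the notch's middle lies anywhere from y = -35 to 35: not measured, to be found by feel or sight.
- keeper_lip (a point): Middle of the lower front edge of the rail's keeper lip: x = -13, z = 101 from stand (same axes); the lip is 4 thick and reaches from here to the panel. Below it the panel is bare. The bin's foot belongs under it, so a bin that is held upright cannot be lowered on to the cleat, nor lifted off. Over the foot it leaves 16 of room when the bin is locked, 9 while it rides on its key.
- bin_grip (a point): Middle of the wooden handle bar of the loose grey bin (0.26 to 0.53 kg): bar 12 thick along the bin's x, 16 high, 142 long along y, free in between its end posts. Upright: z up; x to the rear, where the strip is. Open bin 76 x 150 x 80, bottom 118 below this point, rear wall at x = 38. Locked: at x = -63, z = 195 from stand; 7 higher while the key rides on the cleat.
- strip_edge (a point): Middle of the lower front edge of the bin's rear strip: x = 60, z = -66 from bin_grip (same axes). Smooth plate 130 long, 4 thick, sloping from the upper rear rim (x = 43, z = -42) back and down to here at 55 degrees. Under its middle a key 22 wide stands 4 proud, so 2 play each side in the notch. Each mm that the bin stands off the panel, it rests 1.4 higher on the cleat.
- bin_foot (a point): Middle of the upper rear edge of the bin's foot: x = 63, z = -110 from bin_grip (same axes). A smooth ledge 130 long and 8 high at the bottom of the rear, reaching from the rear wall to here. Locked, it rests against the panel at z = 85 from stand. Strip, key and foot slide easily (friction about 0.15): let go close to home, the bin slides down the slope against the panel.
- spice_jar_mid (a point): Middle of a spice jar with a dark lid, 44 mm across and 105 mm high, standing on the board.
- salt_box_mid (a point): Middle of a round wooden salt box, 85 mm across and 60 mm high, on the board.
- timer_mid (a point): Middle of a kitchen timer, 64 mm across and 56 mm high, on the board.

How it is judged:
By the outcome, as a careful person would: the job done as asked, in the order asked, and still so for the second after the job is handed in, with the robot touching nothing.
It also fails if it takes over 70 s, if anything falls off the work surface, if the arm or the gripper's body presses on something with over 40 N, if the wrist force passes 120 N, or if a joint passes its speed limit or range.

## Working session

There is one attempt and no reset: what is moved stays moved. The work goes in short steps, each a Python script; the robot and the scene stay as the last script left them, time stands still between calls to the robot, and variables do not carry over. Pictures are saved under pics/ and viewed, at most 10 in all, crops included, and the job is handed in when it is done.

```bash
ls; mkdir -p pics; python3 - <<'E'
from station import arm,snapshot,camera_info
import cv2
for n in("scene","top"):
    cv2.imwrite(f"pics/{n}0.png",snapshot(n)); print(n,camera_info(n))
print(camera_info("wrist"),arm.read_tool_pos(),arm.read_eef_rot(),arm.read_time(),arm.read_ft_force())
E
```

```text
pics
scene {'fx': 599.652614746105, 'fy': 599.652614746105, 'cx': 306.39929758828714, 'cy': 226.09297182126474, 'R': array([[-0.86392029, -0.50313926,  0.02219501],
       [-0.23781778,  0.36870701, -0.89860884],
       [ 0.44394193, -0.78160478, -0.43818892]]), 't': array([0.42178943, 0.28525035, 0.98246824])}
top {'fx': 598.2852669143796, 'fy': 598.2852669143796, 'cx': 315.9906779967404, 'cy': 242.8651585044971, 'R': array([[ 0.0094947 , -0.99979854, -0.01768418],
       [-0.98127842, -0.00591386, -0.19250374],
       [ 0.19236037,  0.01918087, -0.98113688]]), 't': array([-0.04030785,  0.53848843,  1.24436084])}
{'fx': 371.64829954431775, 'fy': 371.64829954431775, 'cx': 313.20337681352123, 'cy': 245.48645672067093, 'T_tool_cam': array([[ 7.98563288e-04, -9.61151109e-01, -2.76021571e-01,
         6.94166221e-02],
       [ 9.99999650e-01,  8.36014788e-04, -1.80186339e-05,
        -9.70134779e-04],
       [ 2.48076745e-04, -2.76021460e-01,  9.61151441e-01,
        -6.94934394e-02],
       [ 0.00000000e+00,  0.00000000e+00,  0.00000000e+00,
         1.00000000e+00]])} [ 0.18000023 -0.62403303  0.30282441] [ 9.90157556e-01  1.39952190e-01 -1.70441154e-04 -1.17053492e-03] 0.1 [ 0.32126951  0.91780592 -0.13103889]
```

View pics/scene0.png

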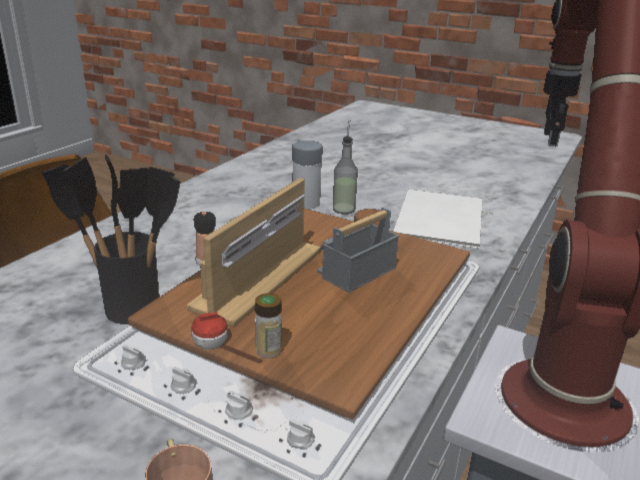

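View pics/top0.png

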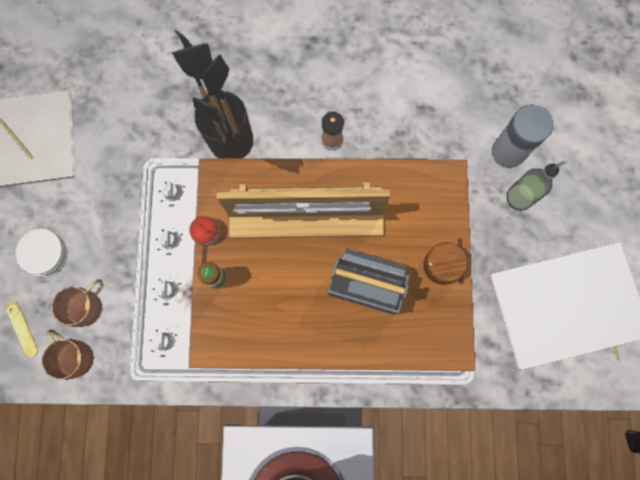

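The scene view shows the stand, with the rail facing the robot, and the bin in front of it. The top view has the bin's handle from about (336,272) to (404,290), the panel top from (218,192) to (389,195), the jar at (209,272), the timer at (204,230) and the salt box at (447,262). I'll enlarge both views.

```bash
python3 - <<'E'
import cv2
a=cv2.imread("pics/top0.png")[175:325,205:425]; b=cv2.imread("pics/scene0.png")[175:325,190:410]
cv2.imwrite("pics/topc.png",cv2.resize(a,None,fx=3.6,fy=3.6,interpolation=cv2.INTER_CUBIC))
cv2.imwrite("pics/scenec.png",cv2.resize(b,None,fx=3.6,fy=3.6,interpolation=cv2.INTER_CUBIC))
E
```

```text
(no output)
```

View pics/topc.png

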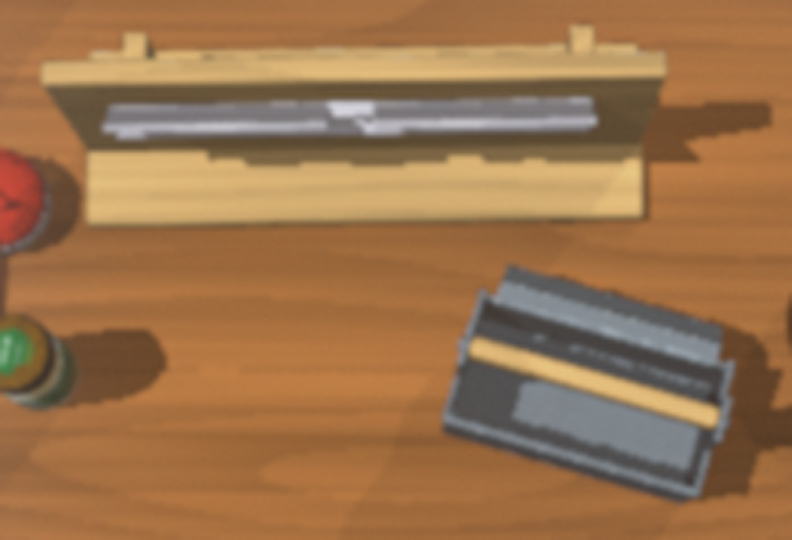

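View pics/scenec.png

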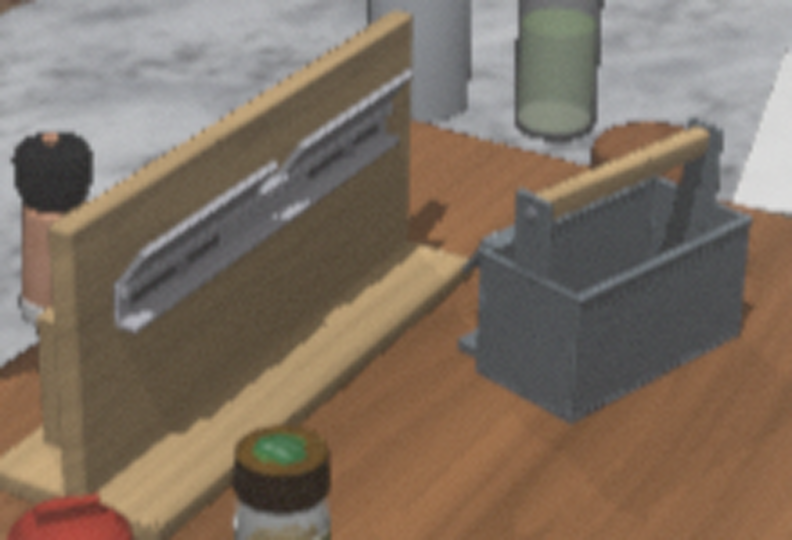

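The crops show these features:
- **Panel:** front top corners at top-crop (45,83) and (664,76); base front corners at (88,224) and (643,217).
- **Notch:** near top-crop x≈330–372. In the scene crop it is near (280,178).
- **Bar:** runs from (470,348) to (718,416), with the bin's strip side facing the stand.

```bash
cat > h.py <<'E'
import numpy as np, cv2
from scipy.spatial.transform import Rotation as Rn
from station import arm,snapshot,camera_info
def ray(name,u,v,z):
    c=camera_info(name);R=c["R"];C=-R.T@c["t"]
    d=R.T@np.array([(u-c["cx"])/c["fx"],(v-c["cy"])/c["fy"],1]); return C+d*(z-C[2])/d[2]
def proj(name,X):
    c=camera_info(name);p=c["R"]@np.asarray(X)+c["t"]; return [c["fx"]*p[0]/p[2]+c["cx"],c["fy"]*p[1]/p[2]+c["cy"]]
def ori(yaw,th,s):
    # bin frame: x=(cos yaw, sin yaw); th tips the foot out to -x; s=+-1: which way tool y points along bin x
    B=Rn.from_euler('z',yaw)*Rn.from_euler('y',th)
    T=np.column_stack([[0,s,0],[s,0,0],[0,0,-1]])
    return (B*Rn.from_matrix(T)),B
def tcp(grip,yaw,th,s):
    q,_=ori(yaw,th,s); return np.asarray(grip)-q.apply([0,0,0.054]),q.as_quat()
E
python3 - <<'E'
from h import *
tc=lambda x,y,z:ray("top",205+x/3.6-.4,175+y/3.6-.4,z)
sc=lambda x,y,z:ray("scene",190+x/3.6-.4,175+y/3.6-.4,z)
np.set_printoptions(precision=4,suppress=True)
L,R=tc(45,83,.199),tc(664,76,.199); bl,br=tc(88,224,.044),tc(643,217,.044)
print("panel",L,R,np.linalg.norm(L-R),np.degrees(np.arctan2(R[0]-L[0],L[1]-R[1])))
print("base",bl,br,np.linalg.norm(bl-br),np.degrees(np.arctan2(br[0]-bl[0],bl[1]-br[1])))
a,b=tc(470,348,.156),tc(718,416,.156); print("bar",a,b,(a+b)/2,np.linalg.norm(a-b),np.degrees(np.arctan2(b[0]-a[0],a[1]-b[1])))
print("notch top", tc(330,120,.18),tc(372,120,.18),"scene panel top corner",sc(410,15,.199),sc(50,230,.199),"notch scene",sc(272,172,.18),sc(288,172,.18))
a,b=sc(540,195,.156),sc(706,132,.156); print("bar sc",(a+b)/2)
E
```

```text
panel [0.5987 0.1548 0.199 ] [ 0.6041 -0.18    0.199 ] 0.3348650487335254 0.9329249507467319
base [0.5527 0.1546 0.044 ] [ 0.559  -0.1825  0.044 ] 0.3371602296648831 1.070738553038269
bar [ 0.4616 -0.0765  0.156 ] [ 0.4253 -0.2111  0.156 ] [ 0.4434 -0.1438  0.156 ] 0.139491672374286 -15.100143287970663
notch top [0.5837 0.001  0.18  ] [ 0.5838 -0.0221  0.18  ] scene panel top corner [ 0.6042 -0.1777  0.199 ] [0.6062 0.1606 0.199 ] notch scene [0.5745 0.0164 0.18  ] [0.5674 0.0118 0.18  ]
bar sc [ 0.4415 -0.1439  0.156 ]
```

```bash
cat > plan.py <<'E'
import numpy as np
# sample-based clearance in stand x-z plane (mm)
def seg(a,b,n=40): t=np.linspace(0,1,n)[:,None]; return np.array(a)*(1-t)+np.array(b)*t
n=np.array([-24,-17])/np.hypot(24,17)  # front/under normal
S0,S1=np.array([43,-42.]),np.array([60,-66.])
binp=[seg([38,-118],[38,-38]),seg(S0+4*n,S1+4*n),seg(S1+4*n,S1),seg(S1,S1-4*n),seg(S0-4*n,S1-4*n),seg([38,-110],[63,-110]),seg([63,-110],[63,-118])]
BP=np.vstack(binp)
C0,C1=np.array([-18,150.]),np.array([-1,126.])
FP=np.vstack([seg(C0,C1),seg(C0+4*n,C1+4*n),seg(C0,C0+4*n),seg([-13,101],[-13,105]),seg([-13,101],[0,101]),seg([-13,105],[0,105])])
def inpoly(p,poly):
    s=[]; 
    for a,b in zip(poly,np.roll(poly,-1,0)): s.append((b[0]-a[0])*(p[:,1]-a[1])-(b[1]-a[1])*(p[:,0]-a[0]))
    s=np.array(s); return (s>0).all(0)|(s<0).all(0)
cle=np.array([C0,C1,C1+4*n,C0+4*n]); lip=np.array([[-13,101],[0,101],[0,105],[-13,105]])
stripP=np.array([S0+4*n,S1+4*n,S1-4*n,S0-4*n]); footP=np.array([[38,-110],[63,-110],[63,-118],[38,-118]])
def clear(gx,gz,th):
    c,s=np.cos(th),np.sin(th); M=np.array([[c,s],[-s,c]])
    P=BP@M.T+[gx,gz]
    if inpoly(P,cle).any() or inpoly(P,lip).any(): return -1
    F=(FP-[gx,gz])@M
    if inpoly(F,stripP).any() or inpoly(F,footP).any() or (F[:,0]<38).any() and ((F[:,0]<38)&(F[:,1]>-118)&(F[:,1]<-38)).any(): return -1
    d=np.sqrt(((P[:,None]-FP)**2).sum(2)).min()
    w=P[P[:,1]<169]; return min(d,(-w[:,0]).min() if len(w) else 99)
if __name__=="__main__":
    for deg in range(0,41,5):
        best=max((clear(x,z,np.radians(deg)),x,z) for x in np.arange(-85,-25,1.) for z in np.arange(195,226,1.))
        print(deg,best)
    for deg in (20,25,30,35):  # vertical descent at tilt: clearance along z per x
        for x in np.arange(-70,-30,2.):
            cs=[clear(x,z,np.radians(deg)) for z in np.arange(260,205,-2.)]
            k=next((i for i,c in enumerate(cs) if c<1),len(cs)); print(deg,x,"lowest z",260-2*(k-1), "min", round(min(cs[:k] or [0]),1))
E
python3 plan.py
```

```text
0 (np.float64(9.85424238698183), np.float64(-85.0), np.float64(195.0))
5 (np.float64(16.33536992141662), np.float64(-85.0), np.float64(195.0))
10 (np.float64(22.579772872786936), np.float64(-85.0), np.float64(195.0))
15 (np.float64(28.538151908683265), np.float64(-85.0), np.float64(195.0))
20 (np.float64(34.1694953292796), np.float64(-85.0), np.float64(195.0))
25 (np.float64(39.443029836161884), np.float64(-85.0), np.float64(195.0))
30 (np.float64(44.69136201292442), np.float64(-85.0), np.float64(195.0))
35 (np.float64(49.99911576278918), np.float64(-85.0), np.float64(195.0))
40 (np.float64(55.31463437738361), np.float64(-85.0), np.float64(195.0))
20 -70.0 lowest z 206 min 11.1
20 -68.0 lowest z 206 min 9.1
20 -66.0 lowest z 206 min 7.1
20 -64.0 lowest z 206 min 5.1
20 -62.0 lowest z 206 min 3.2
20 -60.0 lowest z 206 min 1.3
20 -58.0 lowest z 232 min 1.8
20 -56.0 lowest z 234 min 2.5
20 -54.0 lowest z 234 min 2.0
20 -52.0 lowest z 234 min 1.5
20 -50.0 lowest z 236 min 2.9
20 -48.0 lowest z 236 min 2.4
20 -46.0 lowest z 234 min 1.8
20 -44.0 lowest z 230 min 1.1
20 -42.0 lowest z 228 m
[... 1277 characters left out ...]
0 -36.0 lowest z 240 min 2.7
30 -34.0 lowest z 240 min 2.6
30 -32.0 lowest z 238 min 1.1
35 -70.0 lowest z 206 min 33.4
35 -68.0 lowest z 206 min 31.4
35 -66.0 lowest z 206 min 29.4
35 -64.0 lowest z 206 min 27.4
35 -62.0 lowest z 206 min 25.4
35 -60.0 lowest z 206 min 23.4
35 -58.0 lowest z 206 min 21.4
35 -56.0 lowest z 206 min 19.4
35 -54.0 lowest z 206 min 17.4
35 -52.0 lowest z 206 min 15.4
35 -50.0 lowest z 206 min 13.4
35 -48.0 lowest z 206 min 11.4
35 -46.0 lowest z 206 min 9.4
35 -44.0 lowest z 206 min 7.4
35 -42.0 lowest z 206 min 5.4
35 -40.0 lowest z 206 min 3.4
35 -38.0 lowest z 206 min 1.5
35 -36.0 lowest z 238 min 1.2
35 -34.0 lowest z 240 min 1.7
35 -32.0 lowest z 240 min 1.5
```

```bash
cat > wp.py <<'E'
from plan import *
import heapq
T=np.radians(np.arange(0,41,2.)); X=np.arange(-30,3,1.); Z=np.arange(124,185,1.)
def grip(i,j,k): c,s=np.cos(T[k]),np.sin(T[k]); return X[i]-(60*c-66*s), Z[j]-(-60*s-66*c)
memo={}
def cl(q):
    if q not in memo: g=grip(*q); memo[q]=clear(*g,T[q[2]])
    return memo[q]
# goal: theta0 with best clearance, strip behind cleat
goal=max(((cl((i,j,0)),(i,j,0)) for i in range(len(X)) for j in range(len(Z)) if -8<X[i]<1 and 133<Z[j]<146))
print("goal",goal,grip(*goal[1]))
h=[(-goal[0],0,goal[1],None)];par={};end=None
while h:
    w,st,q,p=heapq.heappop(h)
    if q in par: continue
    par[q]=p
    if q[1]==len(Z)-1: end=q;print("bottleneck",-w);break
    for d in [(1,0,0),(-1,0,0),(0,1,0),(0,-1,0),(0,0,1),(0,0,-1)]:
        r=tuple(np.add(q,d))
        if r in par or not(0<=r[0]<len(X) and 0<=r[1]<len(Z) and 0<=r[2]<len(T)): continue
        c=min(-w,cl(r))
        if c>0: heapq.heappush(h,(-c,st+1,r,q))
q=end
while q: print(round(np.degrees(T[q[2]])),X[q[0]],Z[q[1]],np.round(grip(*q),1),round(cl(q),2)); q=par[q]
E
python3 wp.py
```

```text
goal (np.float64(1.7545984264903691), (24, 19, 0)) (np.float64(-66.0), np.float64(209.0))
bottleneck 1.4230009230832243
16 -9.0 184.0 [-48.5 264. ] 1.49
16 -9.0 183.0 [-48.5 263. ] 2.06
16 -9.0 182.0 [-48.5 262. ] 2.63
16 -9.0 181.0 [-48.5 261. ] 3.21
16 -9.0 180.0 [-48.5 260. ] 3.78
16 -9.0 179.0 [-48.5 259. ] 4.36
16 -9.0 178.0 [-48.5 258. ] 4.94
16 -9.0 177.0 [-48.5 257. ] 5.52
16 -9.0 176.0 [-48.5 256. ] 6.1
16 -9.0 175.0 [-48.5 255. ] 6.68
16 -9.0 174.0 [-48.5 254. ] 7.26
16 -9.0 173.0 [-48.5 253. ] 7.84
16 -9.0 172.0 [-48.5 252. ] 8.41
16 -9.0 171.0 [-48.5 251. ] 8.99
16 -9.0 170.0 [-48.5 250. ] 9.57
16 -9.0 169.0 [-48.5 249. ] 9.1
16 -9.0 168.0 [-48.5 248. ] 6.19
16 -9.0 167.0 [-48.5 247. ] 5.23
16 -9.0 166.0 [-48.5 246. ] 5.23
16 -9.0 165.0 [-48.5 245. ] 5.23
16 -9.0 164.0 [-48.5 244. ] 5.23
16 -9.0 163.0 [-48.5 243. ] 5.23
16 -9.0 162.0 [-48.5 242. ] 5.23
16 -9.0 161.0 [-48.5 241. ] 5.23
16 -9.0 160.0 [-48.5 240. ] 5.23
16 -9.0 159.0 [-48.5 239. ] 5.23
16 -9.0 158.0 [-48.5 238. ] 5.23
16 -9.0 157.0 [-48.5 237. ] 5.23
16 -9.0 156.0 [-48.5 236. ] 5.23
16 -9.0 155.0 [-48.5 235. ] 5.23
16 -9.0 154.0 [-48.5 234. ] 5.23
16 -9.0 153.0 [-48.5 233. ] 5.23
16 -9.0 152.0 [-48.5 232. ] 4.66
16 -9.0 151.0 [-48.5 231. ] 4.09
16 -9.0 150.0 [-48.5 230. ] 3.51
16 -9.0 149.0 [-48.5 229. ] 2.94
16 -9.0 148.0 [-48.5 228. ] 2.36
16 -9.0 147.0 [-48.5 227. ] 1.78
16 -8.0 147.0 [-47.5 227. ] 2.6
16 -8.0 146.0 [-47.5 226. ] 2.03
16 -8.0 145.0 [-47.5 225. ] 1.45
16 -7.0 145.0 [-46.5 225. ] 2.26
16 -7.0 144.0 [-46.5 224. ] 1.7
16 -6.0 144.0 [-45.5 224. ] 2.23
16 -6.0 143.0 [-45.5 223. ] 1.92
14 -6.0 143.0 [-48.3 221.6] 1.6
12 -6.0 143.0 [-51. 220.] 1.47
10 -6.0 143.0 [-53.6 218.4] 1.42
8 -6.0 143.0 [-56.2 216.7] 1.45
6 -6.0 143.0 [-58.8 214.9] 1.51
4 -6.0 143.0 [-61.2 213. ] 1.61
2 -6.0 143.0 [-63.7 211.1] 1.78
0 -6.0 143.0 [-66. 209.] 1.75
```

```bash
cat >> h.py <<'E'
O=np.array([0.6012,-0.013,0.030]); SY=np.radians(1.0); BY=np.radians(-15.1)
def S(x,y,z): return O+Rn.from_euler('z',SY).apply(np.array([x,y,z])/1000)
def wproj(X,p,q):
    c=camera_info("wrist");T=c["T_tool_cam"]; Xt=Rn.from_quat(q).inv().apply(np.asarray(X)-p); v=T[:3,:3].T@(Xt-T[:3,3])
    r=np.hypot(v[0],v[1]);a=np.arctan2(r,v[2]); return [c["cx"]+c["fx"]*a*v[0]/r,c["cy"]+c["fx"]*a*v[1]/r]
def wray(u,v,z,p,q):
    c=camera_info("wrist");T=c["T_tool_cam"]; d=np.array([u-c["cx"],v-c["cy"]]);r=np.linalg.norm(d);a=r/c["fx"]
    dc=np.array([*(np.sin(a)*d/r),np.cos(a)]); R=Rn.from_quat(q); w=R.apply(T[:3,:3]@dc); C=p+R.apply(T[:3,3]); return C+w*(z-C[2])/w[2]
E
python3 - <<'E'
from h import *
for s in(1,-1):
    for n,(g,y,th) in {"bin":([.4434,-.1438,.148],BY,0),"up":([.4434,-.1438,.30],BY,0),"look":([.53,-.02,.276],SY,0),"hi":(S(-48,2,275),SY,.35),"in":(S(-66,2,209),SY,0),"y-":(S(-63,-40,195),SY,0)}.items():
        p,q=tcp(g,y,th,s); j=arm.ik(p,q); print(s,n,None if j is None else np.round(j,2))
E
```

```text
1 bin [ 0.49  0.5  -0.32  2.05  0.26  0.63 -0.26]
1 up [ 0.59  0.3  -0.43  1.84  0.14  1.03 -0.16]
1 look [ 0.34  0.44 -0.51  1.72  0.25  1.04 -0.23]
1 hi [ 0.27  0.64 -0.53  1.35  0.23  1.58 -0.25]
1 in [ 0.31  0.49 -0.49  1.76  0.27  0.96 -0.27]
1 y- [ 0.37  0.51 -0.47  1.76  0.28  0.93 -0.2 ]
-1 bin [-0.06  0.52  0.47  2.07 -0.39  0.64 -2.72]
-1 up [-0.5   0.46  1.14  1.87 -0.47  1.11 -2.59]
-1 look [-0.68  0.62  1.14  1.75 -0.61  1.17 -2.49]
-1 hi [-0.55  0.81  1.13  1.38 -0.54  1.69 -2.55]
-1 in [-0.68  0.69  1.14  1.79 -0.69  1.13 -2.43]
-1 y- [-0.59  0.72  1.13  1.79 -0.73  1.12 -2.33]
```

```bash
python3 - <<'E'
from h import *
np.set_printoptions(precision=4,suppress=True)
p,q=tcp([.4434,-.1438,.29],BY,0,1); arm.movep(p,q)
for n,(g,y) in {"bin":([.4434,-.1438,.25],BY),"look":([.53,-.02,.276],SY)}.items():
    p,q=tcp(g,y,0,1); arm.movep(p,q); arm.pause(.2)
    P,Q=arm.read_tool_pos(),arm.read_eef_rot(); im=snapshot("wrist"); cv2.imwrite(f"pics/w_{n}.png",im); print(n,p,P,q,Q)
    np.savez(f"w_{n}.npz",P=P,Q=Q)
    if n=="bin": print(wproj([.4434,-.1438,.156],P,Q))
    else: print([np.round(wproj(S(-18,y,150),P,Q)) for y in(-13,0,13)])
print(arm.read_time(),arm.read_ft_force())
E
```

```text
bin [ 0.4434 -0.1438  0.304 ] [ 0.4442 -0.1441  0.3054] [0.7939 0.6081 0.     0.    ] [0.794  0.6079 0.0008 0.0011]
[np.float64(312.7367719637578), np.float64(257.31292020096726)]
look [ 0.53 -0.02  0.33] [ 0.5295 -0.0217  0.3298] [0.7009 0.7133 0.     0.    ] [ 0.702   0.7122 -0.0007  0.0001]
[array([399., 265.]), array([401., 246.]), array([402., 225.])]
3.525 [ 0.3179 -0.5644 -0.3775]
```

View pics/w_bin.png

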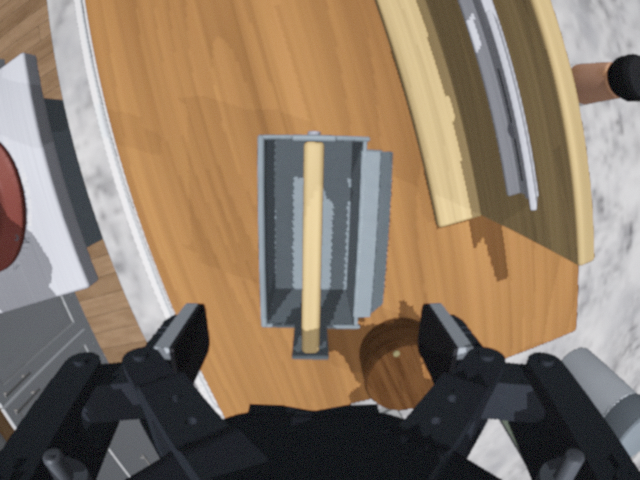

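View pics/w_look.png

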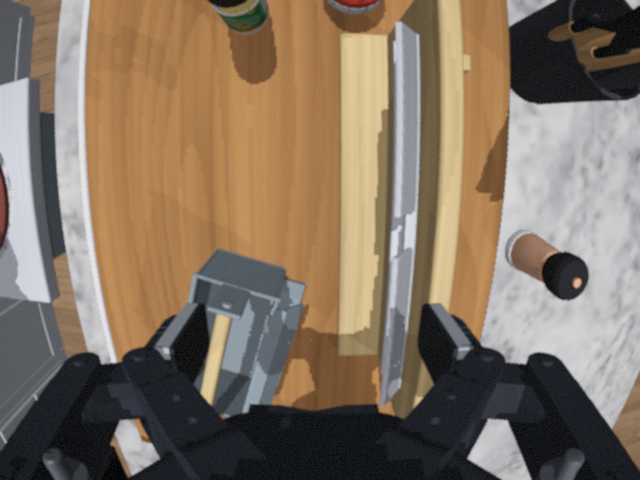

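The bar sits at column ~312, rows 142 to 352, as predicted. The notch shows around (398–415, 215–255), so I'll enlarge it.

```bash
python3 - <<'E'
from h import *
im=cv2.imread("pics/w_look.png")[180:290,350:470]; cv2.imwrite("pics/w_lookc.png",cv2.resize(im,None,fx=5,fy=5,interpolation=cv2.INTER_CUBIC))
d=np.load("w_bin.npz"); a,b=[wray(u,v,.156,d["P"],d["Q"]) for u,v in((313,142),(311,354))]; print(a,b,(a+b)/2,np.linalg.norm(a-b),np.degrees(np.arctan2(b[0]-a[0],a[1]-b[1])))
E
```

```text
[ 0.46208783 -0.07587972  0.156     ] [ 0.42419037 -0.2111159   0.156     ] [ 0.4431391  -0.14349781  0.156     ] 0.14044587060584857 -15.654553693322814
```

View pics/w_lookc.png

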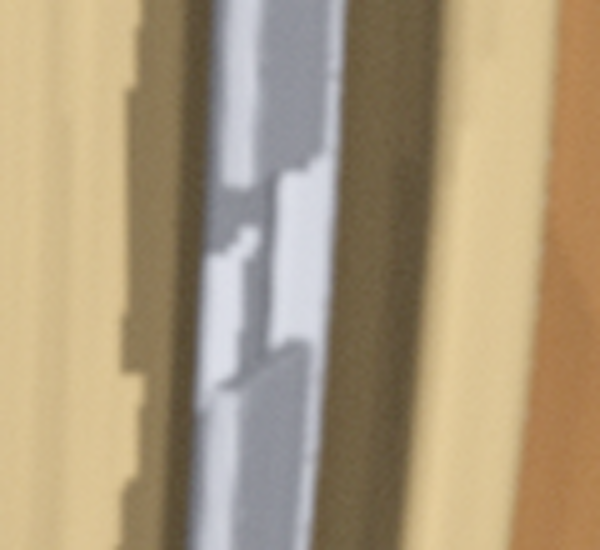

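```bash
python3 - <<'E'
from h import *
d=np.load("w_look.npz"); 
for u,v in((258,187),(240,385)):
    w=wray(350+u/5-.4,180+v/5-.4,.18,d["P"],d["Q"]); print(Rn.from_euler('z',-SY).apply(w-O)*1000)
E
cat >> h.py <<'E'
BY=np.radians(-15.4)
def F(): arm_f=np.mean([arm.read_ft_force() for _ in range(3)],0); return arm_f
E
python3 - <<'E'
from h import *
np.set_printoptions(precision=4,suppress=True)
g=[.4433,-.1437,.25]; p,q=tcp(g,BY,0,1); arm.movep(p,q); arm.move_gripper(.6)
p,q=tcp([.4433,-.1437,.148],BY,0,1); arm.line_to(p,.1,q); print("at",p,arm.read_tool_pos(),F())
arm.move_gripper(0,60); print(arm.read_opening(),arm.read_finger_force(),F(),arm.read_tool_pos())
arm.line_to(p+[0,0,.015],.04); arm.pause(.3); print(F(),arm.read_wrist_torque())
arm.line_to(p+[0,0,.13],.12); arm.pause(.3); print(F(),arm.read_wrist_torque(),arm.read_opening(),arm.read_time())
cv2.imwrite("pics/scene1.png",snapshot("scene"));
E
```

```text
[-18.76571859  18.33991348 150.        ]
[-19.57004597  -7.10300209 150.        ]
at [ 0.4433 -0.1437  0.202 ] [ 0.4437 -0.1438  0.2025] [ 0.1201 -1.1809 -0.0757]
0.1308878457817692 59.954686760902405 [ 0.4792 -0.2019  3.3408] [ 0.4438 -0.1439  0.2025]
[-0.1022  0.7968 -4.3222] [ 0.0433 -0.0125 -0.0256]
[ 0.5039  0.8801 -4.1777] [ 0.0334  0.0147 -0.0183] 0.13133851805155314 8.45
```

```bash
cat >> h.py <<'E'
def G(th,tx,tz): # tip (strip_edge) -> grip, stand mm
    c,s=np.cos(th),np.sin(th); return tx-(60*c-66*s), tz-(-60*s-66*c)
def pose(deg,tx,tz,y):
    th=np.radians(deg); gx,gz=G(th,tx,tz); return tcp(S(gx,y,gz),SY,th,1)
def go(deg,tx,tz,y,v=.03): p,q=pose(deg,tx,tz,y); arm.line_to(p,v,q)
def FF(n=12):
    r=[]
    for _ in range(n): r.append(arm.read_ft_force()); arm.pause(.01)
    return np.mean(r,0)
E
python3 - <<'E'
from h import *; from plan import clear
for deg,tx,tz in [(28,-60,175),(28,-30,175),(28,-9,175),(28,-9,165),(28,-9,155),(28,-8,150),(28,-7,147),(28,-6,145),(28,-6,143),(22,-6,143),(18,-6,143),(10,-6,143),(5,-6,143),(0,-6,143),(0,-5,142),(0,-4,141)]:
    print(deg,tx,tz,round(clear(*G(np.radians(deg),tx,tz),np.radians(deg)),2), arm.ik(*pose(deg,tx,tz,-14)) is not None)
t=arm.read_time(); r=[arm.read_ft_force() for _ in range(30)]; print(np.std(r,0),np.mean(r,0),arm.read_time()-t)
E
```

```text
28 -60 175 44.53 True
28 -30 175 26.74 True
28 -9 175 12.17 True
28 -9 165 5.03 True
28 -9 155 5.03 True
28 -8 150 4.03 True
28 -7 147 3.03 True
28 -6 145 2.03 True
28 -6 143 2.03 True
22 -6 143 2.04 True
18 -6 143 1.94 True
10 -6 143 1.42 True
5 -6 143 1.55 True
0 -6 143 1.75 True
0 -5 142 1.74 True
0 -4 141 0.74 True
[4.44089210e-16 2.22044605e-16 1.77635684e-15] [-0.52652684  0.47166292 -4.10543847] 0.0
```

View pics/scene1.png

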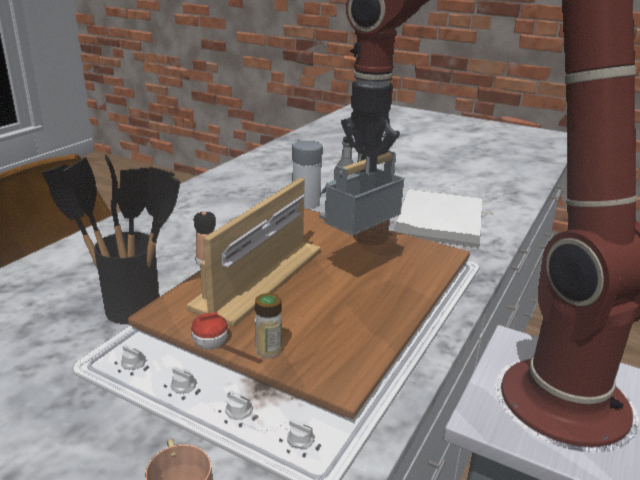

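The bin is held level and clear of everything. Next I tip it, bring the strip over the V and probe gently.

```bash
cat >> h.py <<'E'
def tipnow():
    P,Q=arm.read_tool_pos(),arm.read_eef_rot(); R=Rn.from_quat(Q)
    B=R*Rn.from_matrix([[0,1,0],[1,0,0],[0,0,-1]]).inv()
    g=P+R.apply([0,0,.054]); t=g+B.apply([.060,0,-.066]); t=Rn.from_euler('z',-SY).apply(t-O)*1000
    e=(Rn.from_euler('z',-SY)*B).as_euler('zyx',degrees=True); return np.round(np.r_[t,e],2) # tip xyz mm, yaw,tilt,roll
def probe(deg,tx,tz,y,dx,dz,n,lim,ax,base):
    """step by (dx,dz) mm until |dF[ax]|>lim; returns last tip"""
    for i in range(n):
        tx+=dx;tz+=dz; go(deg,tx,tz,y,.02); arm.pause(.08); d=FF()-base
        if abs(d[ax])>lim: print("contact",tx,tz,d,tipnow()); return tx,tz,True
    print("none",tx,tz,d,tipnow()); return tx,tz,False
E
python3 - <<'E'
from h import *
np.set_printoptions(precision=2,suppress=True)
Y=-14
arm.movep(*pose(28,-60,175,Y)); arm.pause(.2); b=FF(); print(b,tipnow())
go(28,-9,170,Y,.08); arm.pause(.1); print(FF(),tipnow())
go(28,-9,155,Y,.04); arm.pause(.2); b=FF(); print(b,tipnow())
tx,tz,c=probe(28,-9,155,Y,0,-1,14,1.2,2,b)
print(arm.read_time())
cv2.imwrite("pics/scene2.png",snapshot("scene"))
E
```

```text
[-0.14 -0.09 -3.82] [-60.23 -15.34 175.64  -0.14  27.93   0.  ]
[-0.23 -0.27 -3.85] [ -9.32 -14.09 170.32   0.    28.    -0.01]
[ 0.1   0.05 -3.89] [ -8.89 -14.   155.19  -0.    27.98  -0.  ]
none -9 141 [ 0.02 -0.14  0.14] [ -9.01 -13.99 141.02   0.    28.     0.  ]
17.3833
```

```bash
python3 - <<'E'
from h import *
np.set_printoptions(precision=2,suppress=True)
Y=-14
go(28,-9,146,Y); arm.pause(.15); b=FF(); print(b)
tx,tz,c=probe(28,-9,146,Y,.7,0,12,1.2,0,b)
go(28,tx-2,tz,Y); arm.pause(.15); b=FF();print(b)
tx,tz,c=probe(28,tx-2,tz,Y,0,-.8,12,1.2,2,b)
go(28,tx,tz+2,Y)
print(arm.read_time())
E
```

```text
[-0.06  0.12 -3.79]
contact -4.1 146 [-1.67 -0.36  0.54] [ -4.5  -14.01 146.02   0.02  28.05  -0.01]
[-0.14  0.14 -4.02]
none -6.1 136.39999999999986 [ 0.29 -0.05  0.29] [ -6.1 -14.  136.4   0.   28.    0. ]
26.9833
```

```bash
python3 - <<'E'
from h import *
np.set_printoptions(precision=2,suppress=True)
Y=-14
go(28,-6,142.3,Y,.04); arm.pause(.1); b=FF(); print(b)
ok=True
for deg in (20,14,10,6,3,0):
    go(deg,-6,142.3,Y,.025); arm.pause(.05); d=FF(6)-b; print(deg,d)
    if np.linalg.norm(d)>4: ok=False; break
print(ok,tipnow(),arm.read_time())
if ok:
    arm.pause(.1); b=FF(); print(b,arm.read_wrist_torque())
    tx,tz,c=probe(0,-6,142.3,Y,0,-.7,6,1.2,2,b)
print(arm.read_time()); cv2.imwrite("pics/scene2.png",snapshot("scene"))
E
```

```text
[-0.17  0.13 -3.81]
20 [ 0.27 -0.43 -0.1 ]
14 [ 0.29 -0.11  0.07]
10 [ 0.35 -0.04 -0.51]
6 [ 0.49 -0.33 -0.24]
3 [ 0.22  0.06 -0.26]
0 [-0.07  0.3   0.07]
True [ -5.51 -13.97 142.43  -0.01  -0.02   0.01] 31.5583
[-0.17  0.05 -3.89] [0.01 0.02 0.02]
none -6 138.10000000000008 [2.09 0.   0.86] [ -5.47 -13.93 138.34   0.    -0.07   0.01]
34.3583
```

```bash
python3 - <<'E'
from h import *
np.set_printoptions(precision=2,suppress=True)
b=np.array([-.17,.05,-3.89]); n=np.array([.82,0,.57])
tz=137.6; y=-14
go(0,-6,tz,y); arm.pause(.1); print((FF(6)-b)@n)
while y<14:
    y+=1; go(0,-6,tz,y,.02); arm.pause(.03); d=FF(4)-b; f=d@n; print(y,round(f,2),d,tipnow()[:3])
    if f<.8 and y>-8: break
    if f>6 or abs(d[1])>5: break
    if f<1.6: tz-=.3
    elif f>4: tz+=.3
arm.pause(.1); print(tz,FF()-b,arm.read_time())
E
```

```text
3.5380645989694433
-13 3.68 [ 2.93 -0.86  2.23] [ -5.52 -13.23 137.84]
-12 4.73 [ 3.93 -1.13  2.64] [ -5.59 -12.08 137.8 ]
-11 4.59 [ 3.84 -0.93  2.53] [ -5.83 -10.85 138.01]
-10 4.66 [ 3.9  -1.28  2.56] [ -5.98  -9.81 138.26]
-9 4.29 [ 3.27 -1.    2.82] [ -6.16  -8.84 138.45]
-8 4.09 [ 3.06 -0.54  2.77] [ -6.26  -7.85 138.69]
-7 2.73 [ 2.04 -0.76  1.85] [ -6.35  -6.86 138.94]
-6 2.83 [ 2.08 -0.28  1.98] [ -6.28  -5.86 138.96]
-5 2.79 [ 2.36 -0.55  1.51] [ -6.23  -4.81 138.97]
-4 2.89 [ 2.21 -0.19  1.89] [ -6.19  -3.82 138.99]
-3 2.54 [ 1.92 -0.35  1.69] [ -6.16  -2.79 139.03]
-2 2.2 [1.87 0.   1.18] [ -6.1   -1.84 139.06]
-1 1.85 [ 1.43 -0.21  1.19] [ -6.11  -0.84 139.05]
0 1.48 [1.32 0.11 0.7 ] [ -6.09   0.14 139.06]
1 1.27 [ 0.84 -0.18  1.  ] [ -5.97   1.1  138.79]
2 1.74 [ 1.59 -0.23  0.77] [ -6.05   2.14 138.47]
3 0.16 [-0.21  0.01  0.57] [ -7.06   3.06 137.86]
138.50000000000003 [ 0.39 -0.08  0.08] 40.3917
```

```bash
python3 - <<'E'
from h import *
np.set_printoptions(precision=2,suppress=True)
b=np.array([-.17,.05,-3.89])
y=4.3
go(0,-6,138.3,y,.02); arm.pause(.1); print(FF()-b,tipnow())
for tx,tz in [(-6,137),(-6,136),(-6,135),(-5.5,134),(-5,133.2)]:
    go(0,tx,tz,y,.02); arm.pause(.05); d=FF(6)-b; print(tx,tz,d,tipnow())
    if np.linalg.norm(d)>5: print("stop"); break
print(arm.read_time()); cv2.imwrite("pics/scene3.png",snapshot("scene"))
E
```

```text
[-0.06 -0.17 -0.12] [ -6.     4.27 138.31  -0.     0.    -0.  ]
-6 137 [ 0.15 -0.08 -0.01] [ -6.01   4.3  136.99   0.     0.    -0.  ]
-6 136 [ 0.27 -0.22  0.1 ] [ -6.     4.28 135.99  -0.     0.     0.  ]
-6 135 [ 0.35  0.   -0.05] [ -6.02   4.28 134.97  -0.     0.     0.  ]
-5.5 134 [-0.01 -0.33  0.05] [ -5.5    4.32 133.98   0.     0.     0.  ]
-5 133.2 [-0.05 -0.06  0.36] [ -4.99   4.29 133.18  -0.     0.     0.  ]
42.5917
```

```bash
python3 - <<'E'
from h import *
np.set_printoptions(precision=2,suppress=True)
b=np.array([-.17,.05,-3.89]); y=4.3
for tx,tz in [(-4.6,132.3),(-4.2,131.5),(-3.8,130.7),(-3.5,130),(-3.3,129.4),(-3.1,128.9),(-3.1,128.4),(-3.1,127.9),(-3.1,127.4)]:
    go(0,tx,tz,y,.02); arm.pause(.05); d=FF(6)-b; print(tx,tz,d,tipnow())
    if d[2]>3.2 or np.linalg.norm(d)>6: print("stop"); break
print(arm.read_time()); im=snapshot("scene")[100:300,190:430]; cv2.imwrite("pics/scene3.png",cv2.resize(im,None,fx=3,fy=3,interpolation=cv2.INTER_CUBIC))
E
```

```text
-4.6 132.3 [0.17 0.02 0.22] [ -4.6    4.31 132.28   0.     0.     0.  ]
-4.2 131.5 [ 0.45 -0.3   0.14] [ -4.24   4.31 131.46   0.     0.01  -0.  ]
-3.8 130.7 [-0.15 -0.11 -0.19] [ -4.03   4.33 130.55   0.01   0.03   0.  ]
-3.5 130 [-0.86 -0.1   0.31] [ -3.76   4.32 129.89   0.02   0.03  -0.01]
-3.3 129.4 [-2.67 -0.29  3.52] [ -3.6    4.29 129.51   0.02   0.03  -0.02]
stop
44.3917
```

View pics/scene3.png

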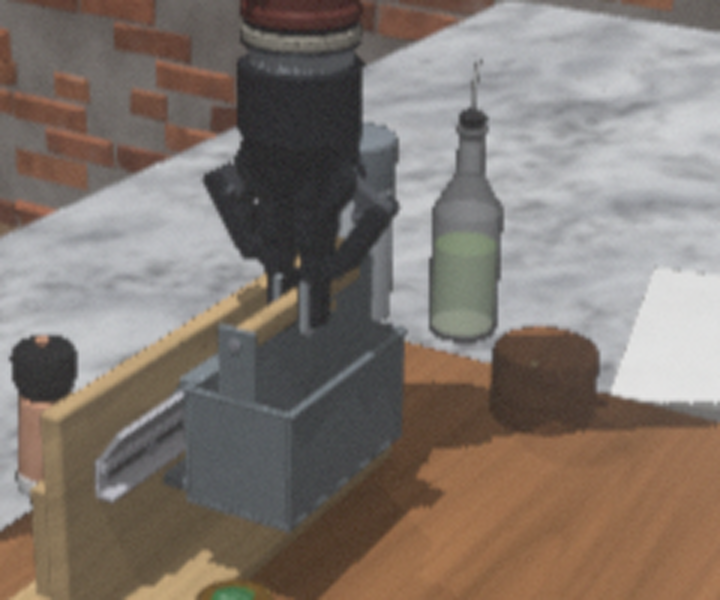

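The bin hangs upright with the strip over the cleat and the foot under the lip. Its weight has come off the hand and the key is in the notch. I'll ease off the small push against the panel, release and retreat.

```bash
python3 - <<'E'
from h import *
np.set_printoptions(precision=2,suppress=True)
b=np.array([-.17,.05,-3.89])
go(0,-3.6,129.3,4.3,.02); arm.pause(.15); print(FF()-b,tipnow())
arm.move_gripper(.22,20); arm.pause(.2); print("rel",FF(),tipnow()); arm.move_gripper(.5); print(FF(),arm.read_time())
P=arm.read_tool_pos(); arm.line_to(P+[0,0,.06],.06); arm.line_to(P+[-.03,0,.14],.12); arm.pause(.3); print(FF(),arm.read_time())
a=snapshot("scene")[100:300,190:430]; t=snapshot("top"); cv2.imwrite("pics/top4.png",t)
P,Q=arm.read_tool_pos(),arm.read_eef_rot(); cv2.imwrite("pics/w4.png",snapshot("wrist")); 
cv2.imwrite("pics/scene4.png",np.hstack([cv2.resize(a,(400,333)),cv2.resize(t[150:350,200:440],(400,333))]))
for X in ((-63,-71,203),(-63,71,203)): print("locked bar end top/scene expected",np.round(proj("top",S(X[0],X[1]+4.3,X[2])),1),np.round(proj("scene",S(X[0],X[1]+4.3,X[2])),1))
E
```

```text
[-3.26 -0.64  5.59] [ -3.6    4.29 129.5    0.    -0.    -0.01]
rel [-0.01  0.01 -0.07] [ -3.35   4.36 129.39  -0.01  -0.03   0.01]
[-0.28  0.04 -0.08] 45.95
[ 0.16  0.1  -0.07] 48.3583
locked bar end top/scene expected [338.2 224. ] [307.2 184.4]
locked bar end top/scene expected [262.3 224.9] [268.5 209.7]
```

View pics/scene4.png

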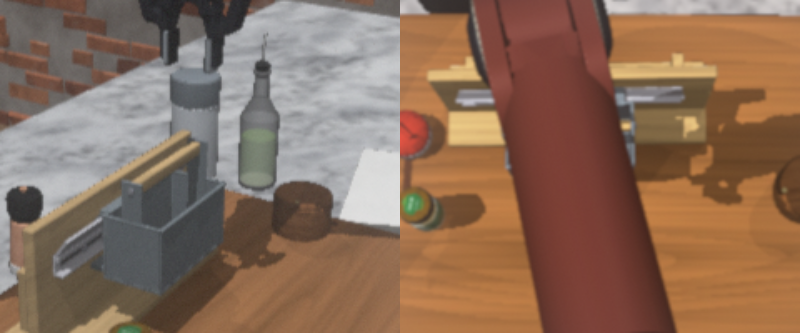

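The bin hangs upright and level. The handle ends are within a few pixels of where the locked pose puts them, and the gripper is clear. The jar, timer and salt box are where they were, so I'm handing in.

```bash
python3 -c "
from station import ticket
print(ticket.finish_job())"
```

```text
the job is handed in; nothing more can be done
None
```

The bin hangs upright on the rail, fully down with its key in the notch and released, and the job was handed in after about 48 s of robot time; the jar, salt box and timer were not touched.

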